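Get the timer out from behind the jars

ROBOT

A 6-joint arm with a two-finger parallel gripper is mounted at the origin on a cart in front of the work surface, level with it; the furniture and walls round the work are solid. World frame = base frame: x ahead of the robot, y to its left, z up, the work surface at z = 0. Lengths are in m, angles in degrees, forces in N, time in s.
With the tool pointing down it reaches from about 0.3 to 0.875 m from the base axis. Payload 4.2 kg.
Tool frame: the origin (TCP) lies where the fingers leave the gripper's body, on its centre line; the fingertips stand 73 mm ahead of it and the grasp point (between the pads) lies 54 mm ahead of it; z points along the fingers, y is the line along which they close (so a half turn about z gives the same grasp; the last joint's range is limited). The gripper opens to 85 mm and grips with 20 to 120 N. Pads are 22 mm wide; open, the fingers measure 114 mm over their backs; the gripper's body (76 mm by 85 mm) begins 54 mm behind the grasp point. The pads swing forward as they close: fully open they stand 13 mm farther back than shut.
Start: joints at [-75.745, 18.312, 89.639, -0, 72.044, -1.146], TCP at [0.153, -0.554, 0.304] pointing down, gripper open.
Joint ranges: [-177.97, 177.97], [-48.28, 115.42], [12.27, 149.76], [-77.06, 257.06], [2.81, 150.46], [-146.56, 146.56]. Speed limits (degrees/s): [147.25, 147.25, 180, 180, 180, 180].

INTERFACE

Orientations are given as a 3x3 rotation matrix whose columns are the frame's x, y, z axes.
In Python, from station import * gives the robot as it stands. The module is installed in compiled form; this text tells all that it offers.
- The arm moves only by the shell command python3 -m jog 'ROWS' [FORCE]. ROWS is JSON, one flat list of numbers, 7 for each row, row after row: the shift along the tool's x, y, z scaled (see below), then the turn, a rotation vector about the tool's x, y, z scaled (see below), then the opening, from -1 (shut) to 1 (fully open). In form: [tx, ty, tz, ax, ay, az, gripper, tx, ty, tz, ax, ay, az, gripper, ...]. A call has 1 to 12 rows; each row shifts and turns the commanded pose from where the row before left it, along the tool's axes as they then stand; what a row does not reach is not made up. The controller multiplies each number of a shift by 25 cm and each number of a turn by 10 degrees. A row lasts 1/8 s, in which the tool goes at most 62.5 mm and 10.7 degrees, less where a joint would pass 70% of its speed; a pose out of reach is approached as far as the arm can. A call with a number of a shift or a turn outside -1 to 1 is refused whole. A call with a gripper value outside its range is refused whole. The fingers move at their own pace and stop on an object; FORCE is the grip in N (left out, the last holds). Time passes only in rows, so rows that do not move let the fingers close. It gives the time, the measured TCP pose, the force, the opening and the grip force at its end, in the units of the state.
- state(): the state, without advancing time (a new reading comes with each control period).
- camera(name): name is "side" or "top"; returns the picture (384x512x3 uint8, blue, green, red); there is no depth.
- camera_model(name): a dict with "fx", "fy", "cx", "cy" (pixels), "R" (3x3) and "t" (3): a world point X has camera coordinates R X + t. Camera axes: x right, y down, z forward; pixel columns grow to the right and rows downward; lengths in m; the calibration is good to about 2 mm. A picture is of the moment at which its call begins. camera_model takes no time and is no camera call.
- close_job(): hands the job in; it is judged then, once.
The state is a dict: "t": time; "joint_pos": joint angles; "qd": joint speeds; "joint_torque": joint torques, N m; "eef_pos": TCP position; "ee_rot": TCP orientation; "ft_force": force on the tool from outside, world axes, zero at the start; "ft_torque": the same for the moment, N m; "opening": finger opening in m; "grasp_force": force on a finger pad.
Only numpy, scipy, OpenCV 4.12 (cv2) and the standard library are available. Lean on these libraries where they do the work, as an engineer would, in place of code of your own. Each camera call takes 0.05 s, during which the arm holds its last target. There are 200 camera calls.

TASK

The egg timer stands at the back of the wooden stand, behind the pepper mill, the spice jar and the jam jar. First clear all three of these onto the chopping board, leaving the timer where it is; then lift the timer out and stand it in the middle of the cork coaster; then put the mill and the two jars back upright, each on the very spot in the stand where it stood at the start (to about a centimetre). Leave the tomato tin and the mustard jar where they are, and do not knock anything over.

Things in the scene. Friction and masses are not known exactly. Their poses are not given: they have to be found in the camera images.
- stand: fixed open stand of light wood, 170 (x) by 216 (y) mm: floor 8 mm thick, a back board 66 mm high with its inner face at x = 78 mm, 20 mm rims on the other sides (44 mm beside the back board). Origin: centre of underside, z up, x to the back board. In its frame the timer stands at (40, 0) mm, the mill and jars in changing order at (15, 66), (15, -66), (-32, 0), to 3 mm. Yaw within 0.26 rad.
- egg_timer: round wind-up kitchen timer, cream drum 60 mm in diameter to 26 mm height, red top 54 mm in diameter above it, 46 mm high in all; stands upright. Origin: centre of its underside, z up. It does not turn or come apart.
- pepper_mill: upright mill with a clear glass body with dark pepper, 56 mm in diameter up to 78 mm height, 48 mm neck above that, and a steel head 52 mm in diameter on top (88 to 123 mm; the head does not turn). Origin: centre of its underside, z up.
- spice_jar: slim clear spice jar with a red cap, diameter 45 mm, 106 mm high. Origin: centre of its underside, z up.
- jam: round glass jar of red jam with a pale grey lid, diameter 61 mm, 90 mm high. Origin: centre of its underside, z up.
- board: square chopping board of medium brown wood, fixed, 200 x 200 mm, its top 14 mm above the worktop, to the right of the stand, turned by up to 9 degrees. Origin: centre of the underside; x away from the robot, y to the left. The tomato tin stands on its far right corner; the rest is free. (Over stand and board, wall cabinets begin at world x = 0.60 m, 0.49 m above the worktop.)
- coaster: round cork coaster, fixed, diameter 90 mm, 6 mm thick, to the left of the stand. Origin: centre of its underside.
- tomato_tin: food tin with a coloured paper label and steel top, diameter 58 mm, 72 mm high, standing on the far right corner of the chopping board; to be left alone. Origin: centre of its underside.
- mustard: round jar of mustard with a yellow lid, diameter 57 mm, 85 mm high, standing on the worktop at the back left, beyond the coaster; to be left alone. Origin: centre of its underside.

How it is judged (in metres and radians):
On the way, in this order (a step that is already met when the one before it is completed fails the run):
1. the mill, the spice jar and the jam jar all stand released on the chopping board, the timer still in its place (x of pepper_mill in the frame of board between -0.1 and 0.1 m and y of pepper_mill in the frame of board between -0.1 and 0.1 m and z of pepper_mill in the frame of board between 0.008 and 0.02 m and angle between each of pepper_mill, spice_jar, jam's own z axis and vertical below 0.1 rad and linear speed of each of pepper_mill, spice_jar, jam below 0.03 m/s and contact force between each of pepper_mill, spice_jar, jam and the fingers below 0.1 N and x of spice_jar in the frame of board between -0.1 and 0.1 m and y of spice_jar in the frame of board between -0.1 and 0.1 m and z of spice_jar in the frame of board between 0.008 and 0.02 m and x of jam in the frame of board between -0.1 and 0.1 m and y of jam in the frame of board between -0.1 and 0.1 m and z of jam in the frame of board between 0.008 and 0.02 m and distance of egg_timer from where it was at the start of the episode below 0.02 m), for 0.2 s.
2. the timer stands released in the middle of the coaster while the mill and both jars are still on the board (horizontal distance between egg_timer and coaster below 0.015 m and z of egg_timer in the frame of coaster between 0.001 and 0.011 m and angle between each of egg_timer, pepper_mill, spice_jar, jam's own z axis and vertical below 0.1 rad and linear speed of each of egg_timer, pepper_mill, spice_jar, jam below 0.03 m/s and contact force between each of egg_timer, pepper_mill, spice_jar, jam and the fingers below 0.1 N and x of pepper_mill in the frame of board between -0.1 and 0.1 m and y of pepper_mill in the frame of board between -0.1 and 0.1 m and z of pepper_mill in the frame of board between 0.008 and 0.02 m and x of spice_jar in the frame of board between -0.1 and 0.1 m and y of spice_jar in the frame of board between -0.1 and 0.1 m and z of spice_jar in the frame of board between 0.008 and 0.02 m and x of jam in the frame of board between -0.1 and 0.1 m and y of jam in the frame of board between -0.1 and 0.1 m and z of jam in the frame of board between 0.008 and 0.02 m), for 0.2 s.
At the end, for the whole second after the job is handed in: The timer stands upright on the coaster, its centre within 15 mm of the coaster's; the pepper mill, spice jar and jam jar stand upright in the stand, each within 15 mm of where it stood at the start; the tomato tin and the mustard jar are within 15 mm of where they were; all released and at rest (horizontal distance between egg_timer and coaster below 0.015 m and z of egg_timer in the frame of coaster between 0.001 and 0.011 m and angle between each of egg_timer, pepper_mill, spice_jar, jam's own z axis and vertical below 0.1 rad and linear speed of each of egg_timer, pepper_mill, spice_jar, jam below 0.03 m/s and contact force between egg_timer and the fingers below 0.1 N and distance of each of tomato_tin, mustard, pepper_mill, spice_jar, jam from where it was at the start of the episode below 0.015 m); the robot touches nothing.
It fails at once if a jar, the mill, the timer, the tin or the mustard is knocked over (leans more than 30 degrees) (angle between any of pepper_mill, spice_jar, jam, egg_timer, tomato_tin, mustard's own z axis and vertical above 0.52 rad).
It fails at once if the tomato tin or the mustard jar is moved more than 30 mm (distance of any of tomato_tin, mustard from where it was at the start of the episode above 0.03 m).
It also fails if it takes over 141 s, if anything falls off the work surface, if the arm or the gripper's body presses on something with over 40 N, if the wrist force passes 120 N, or if a joint passes its speed limit or range.

## Working session

There is one attempt and no reset: what is moved stays moved. The work goes in short steps, Python scripts to look and compute and a shell command to move; the robot and the scene stay as the last step left them, time stands still between calls to the robot, and variables do not carry over. Pictures are saved under pics/ and viewed, at most 14 in all, crops included, and the job is handed in when it is done.

```bash
mkdir -p pics; python3 - <<'E'
from station import *
import cv2,numpy as np
for n in("side","top"):
    im=camera(n); cv2.imwrite(f"pics/{n}0.png",im)
    m=camera_model(n); print(n,m)
s=state();print(s)
E
```

```text
side {'fx': 486.10622820440466, 'fy': 486.10622820440466, 'cx': 248.4125754483705, 'cy': 202.07950654542466, 'R': array([[-0.96907314, -0.24634027,  0.01461898],
       [-0.13657771,  0.48605461, -0.86319027],
       [ 0.2055329 , -0.83849113, -0.50466706]]), 't': array([0.46528374, 0.18308834, 0.88656114])}
top {'fx': 470.1956447479393, 'fy': 470.1956447479393, 'cx': 249.61531603420457, 'cy': 194.55475123220248, 'R': array([[-2.55722047e-04, -9.99911140e-01, -1.33283939e-02],
       [-9.98920970e-01,  8.74416663e-04, -4.64341656e-02],
       [ 4.64416940e-02,  1.33021379e-02, -9.98832429e-01]]), 't': array([-0.11358916,  0.53711193,  1.30634506])}
{'t': 0.1, 'joint_pos': array([-7.57466256e+01,  1.83497471e+01,  8.96981461e+01,  2.34262691e-03,
        7.20458834e+01, -1.14558895e+00]), 'qd': array([ 0.09812518, -0.14103531, -0.16337306, -0.00047113,  0.00725623,
        0.0230075 ]), 'joint_torque': array([ 2.64921700e-04, -4.16408801e+01, -2.34705234e+01, -6.98923782e-05,
        4.87637692e-03,  1.69790837e-05]), 'eef_pos': array([ 0.15262326, -0.55406036,  0.30315712]), 'ee_rot': array([[ 9.64103577e-01,  2.65526193e-01, -3.65276935e-04],
       [ 2.65526435e-01, -9.64102259e-01,  1.59590322e-03],
       [ 7.15897872e-05, -1.63560668e-03, -9.99998660e-01]]), 'ft_force': array([ 0.82247682, -0.41072838,  0.52899832]), 'ft_torque': array([0.00462932, 0.04444468, 0.06679277]), 'grasp_force': 0.0, 'opening': 0.08541284112331207}
```

View pics/side0.png

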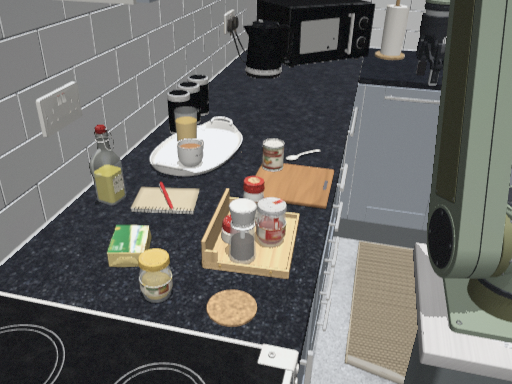

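View pics/top0.png

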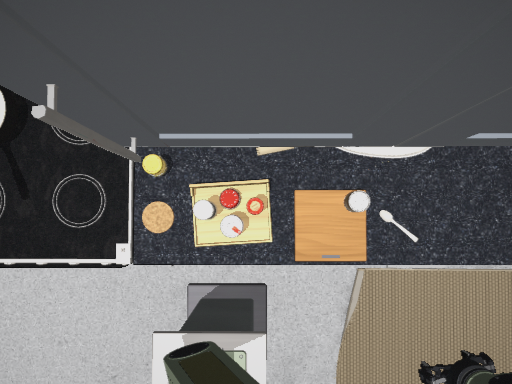

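The top view shows the mill's steel head (205,210), the timer's red top (230,198), the jam lid (231,226), the spice cap (255,206), the tin (359,202), the mustard (153,165) and the coaster (158,217). I'll zoom in to choose the colour masks.

```bash
python3 - <<'E'
import cv2,numpy as np
t=cv2.imread("pics/top0.png")[145:270,130:380]
s=cv2.imread("pics/side0.png")[150:330,80:345]
cv2.imwrite("pics/topz.png",cv2.resize(t,None,fx=3.2,fy=3.2,interpolation=cv2.INTER_CUBIC))
cv2.imwrite("pics/sidez.png",cv2.resize(s,None,fx=3,fy=3,interpolation=cv2.INTER_CUBIC))
E
```

```text
(no output)
```

View pics/topz.png

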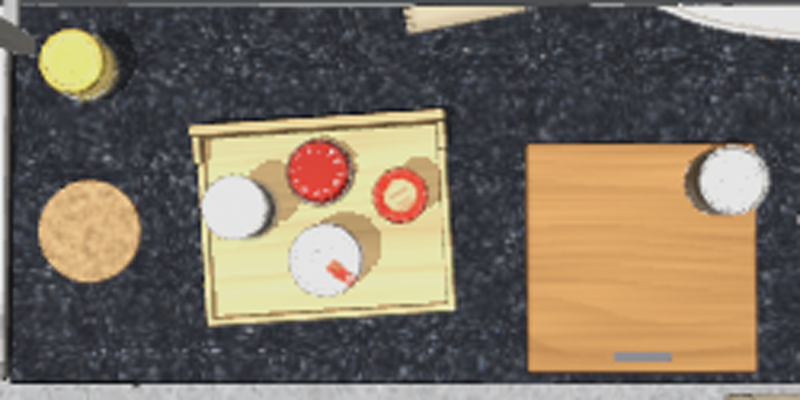

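View pics/sidez.png

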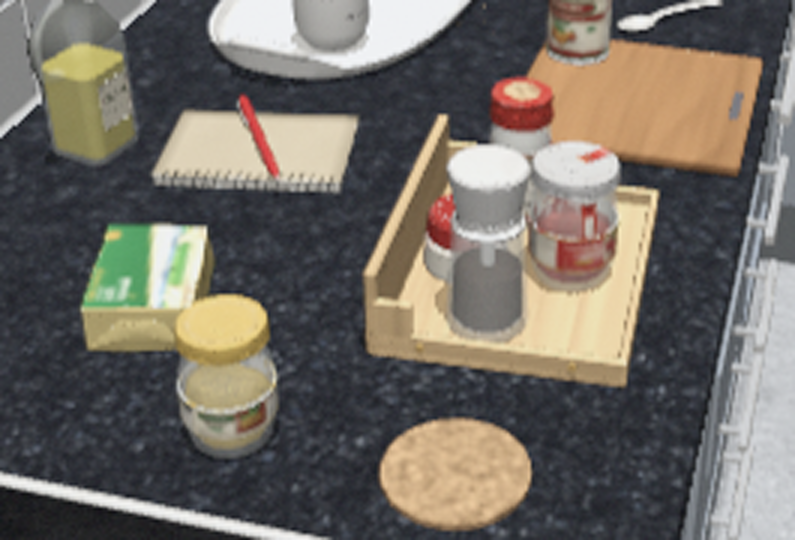

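```bash
cat > h.py <<'E'
import cv2,numpy as np
from station import *
M={n:camera_model(n) for n in("side","top")}
def ray(n,u,v,z):
    m=M[n];d=m["R"].T@np.array([(u-m["cx"])/m["fx"],(v-m["cy"])/m["fy"],1]);c=-m["R"].T@m["t"]
    return (c+d*(z-c[2])/d[2])
def mask(im,kind):
    h=cv2.cvtColor(im,cv2.COLOR_BGR2HSV);H,S,V=[h[...,i].astype(int) for i in range(3)]
    return {"white":(S<35)&(V>170),"red":((H<6)|(H>172))&(S>120)&(V>90),"yellow":(H>24)&(H<33)&(S>100)&(V>120),
     "cork":(H>8)&(H<20)&(S>70)&(V>120),"wood":(H>8)&(H<20)&(S>90)&(V>110),"stand":(H>17)&(H<32)&(S>40)&(V>120)}[kind]
def blob(im,kind,u,v,r):
    k=4;x0,y0=u-r,v-r
    b=cv2.resize(im[y0:y0+2*r,x0:x0+2*r],None,fx=k,fy=k,interpolation=cv2.INTER_CUBIC)
    m=mask(b,kind).astype(np.uint8)*255
    m=cv2.morphologyEx(m,cv2.MORPH_OPEN,np.ones((5,5)))
    c=max(cv2.findContours(m,cv2.RETR_EXTERNAL,cv2.CHAIN_APPROX_NONE)[0],key=cv2.contourArea)
    return (c.reshape(-1,1,2).astype(np.float32)+.5)/k-.5+np.array([x0,y0],np.float32)
def disc(n,im,kind,u,v,r,z):
    c=cv2.convexHull(blob(im,kind,u,v,r));
    P=np.array([ray(n,a,b,z)[:2] for a,b in c[:,0]],np.float32)
    (x,y),R=cv2.minEnclosingCircle(P);e=cv2.minAreaRect(P)
    mm=cv2.moments(P.reshape(-1,1,2)); return np.round([mm["m10"]/mm["m00"],mm["m01"]/mm["m00"],x,y,2*R,2*np.sqrt(mm["m00"]/np.pi)],4)
E
python3 - <<'E'
from h import *
t=cv2.imread("pics/top0.png")
for nm,k,u,v,r,z in [("mill","white",205,210,16,.131),("jam","white",231,226,16,.098),("timer","red",230,198,14,.054),("spice","red",255,206,13,.114),("tin","white",359,201,15,.086),("mustard","yellow",152,165,16,.085),("coaster","cork",158,217,22,.006)]:
    print(nm,disc("top",t,k,u,v,r,z))
for nm,k,u,v,r,z in [("board","wood",331,226,44,.014),("stand","stand",231,213,46,.02)]:
    c=blob(t,k,u,v,r);P=np.array([ray("top",a,b,z)[:2] for a,b in c[:,0]],np.float32)
    print(nm,cv2.minAreaRect(P),cv2.boxPoints(cv2.minAreaRect(P)))
s=cv2.imread("pics/side0.png")
for nm,k,u,v,r,z in [("coaster","cork",232,307,28,.006),("mustard","yellow",154,258,20,.085)]:
    print(nm,disc("side",s,k,u,v,r,z))
E
```

```text
mill [0.4935 0.0043 0.4936 0.0042 0.0526 0.0512]
jam [ 0.4511 -0.0666  0.4515 -0.0669  0.061   0.059 ]
timer [ 0.5253 -0.059   0.5246 -0.0597  0.0542  0.0521]
spice [ 0.5033 -0.1285  0.5035 -0.1284  0.0429  0.0417]
tin [ 0.5167 -0.4027  0.5169 -0.4027  0.0567  0.0552]
mustard [0.6119 0.1442 0.6138 0.1447 0.0537 0.0474]
coaster [0.475  0.1457 0.475  0.1457 0.0916 0.0902]
board ((0.4520007073879242, -0.33759060502052307), (0.19745059311389923, 0.20000654458999634), 0.05668645352125168) [[ 0.3531765  -0.23768505]
 [ 0.3533744  -0.43769148]
 [ 0.5508249  -0.43749616]
 [ 0.550627   -0.23748973]]
stand ((0.48656636476516724, -0.060252174735069275), (0.1763204038143158, 0.22345511615276337), 3.6262669563293457) [[ 0.39151612  0.04567572]
 [ 0.40564921 -0.17733198]
 [ 0.58161664 -0.16618007]
 [ 0.56748354  0.05682763]]
coaster [0.474  0.1463 0.4733 0.1465 0.0952 0.0918]Traceback (most recent call last):
  File "<stdin>", line 10, in <module>
  File "h.py", line 19, in disc
    c=cv2.convexHull(blob(im,kind,u,v,r));
                     ~~~~^^^^^^^^^^^^^^^
  File "h.py", line 16, in blob
    c=max(cv2.findContours(m,cv2.RETR_EXTERNAL,cv2.CHAIN_APPROX_NONE)[0],key=cv2.contourArea)
ValueError: max() iterable argument is empty
```

```bash
python3 -m jog '[0,0,0,0,0,0.77,0.76, 0,0,0,0,0,0.77,0.76, 0.12,-0.195,0.02,0,0,0,0.76, 0.12,-0.195,0.02,0,0,0,0.76, 0.12,-0.195,0.02,0,0,0,0.76, 0.12,-0.195,0.02,0,0,0,0.76, 0.12,-0.195,0.02,0,0,0,0.76, 0.12,-0.195,0.02,0,0,0,0.76, 0.12,-0.195,0.02,0,0,0,0.76, 0.12,-0.195,0.02,0,0,0,0.76, 0.12,-0.195,0.02,0,0,0,0.76, 0.12,-0.195,0.02,0,0,0,0.76]' 60
```

```text
t: 1.6
eef_pos: [0.4533, -0.0651, 0.2536]
ee_rot: [[1.0, 0.0, -0.0], [0.0, -1.0, -0.0], [-0.0, 0.0, -1.0]]
ft_force: [0.7, -1.6, 1.4]
opening: 0.0753
grasp_force: 0.0
```

```bash
python3 -m jog '[-0.009,0.007,0,0,0,0,0.76, 0,0,0.115,0,0,0,0.76, 0,0,0.115,0,0,0,0.76, 0,0,0.115,0,0,0,0.76, 0,0,0.07,0,0,0,0.76, 0,0,0.04,0,0,0,0.76, 0,0,0,0,0,0,0.76, 0,0,0,0,0,0,-1, 0,0,0,0,0,0,-1, 0,0,0,0,0,0,-1, 0,0,0,0,0,0,-1]' 60
```

```text
t: 2.98
eef_pos: [0.4511, -0.0688, 0.1413]
ee_rot: [[1.0, 0.0, 0.002], [0.0, -1.0, -0.001], [0.002, 0.001, -1.0]]
ft_force: [-1.2, -0.2, 6.4]
opening: 0.0583
grasp_force: 63.9
```

```bash
python3 -m jog '[0,0,-0.04,0,0,0,-1, 0,0,-0.08,0,0,0,-1, 0,0,-0.08,0,0,0,-1, -0.112,0,0,0,0,0,-1, -0.112,0.09,0,0,0,0,-1, 0,0.17,0,0,0,0,-1, 0,0.19,0,0,0,0,-1, 0,0.19,0,0,0,0,-1, 0,0.19,0,0,0,0,-1, 0,0.19,0,0,0,0,-1, 0,0.19,0,0,0,0,-1, 0,0.09,0,0,0,0,-1]'
```

```text
t: 4.47
eef_pos: [0.3942, -0.3957, 0.1902]
ee_rot: [[1.0, -0.002, 0.0], [-0.002, -1.0, -0.0], [0.0, 0.0, -1.0]]
ft_force: [-0.8, 0.3, -2.0]
opening: 0.0585
grasp_force: 65.1
```

```bash
python3 -m jog '[0,0,0.06,0,0,0,-1, 0,0,0.06,0,0,0,-1, 0,0,0.03,0,0,0,-1, 0,0,0.016,0,0,0,-1, 0,0,0,0,0,0,-1]'
```

```text
t: 5.1
eef_pos: [0.3946, -0.3932, 0.1486]
ee_rot: [[1.0, 0.001, -0.0], [0.001, -1.0, 0.0], [-0.0, -0.0, -1.0]]
ft_force: [-0.0, 0.0, -1.8]
opening: 0.0585
grasp_force: 65.2
```

```bash
python3 -m jog '[0,0,0.006,0,0,0,-1, 0,0,0,0,0,0,0.76, 0,0,0,0,0,0,0.76, 0,0,-0.05,0,0,0,0.76, 0,0,-0.15,0,0,0,0.76, 0,0,-0.2,0,0,0,0.76, 0.08,-0.1,0,0,0,0,0.5, 0.09,-0.24,0,0,0,0,0.5, 0.09,-0.24,0,0,0,0,0.5, 0.09,-0.24,0,0,0,0,0.5, 0.085,-0.24,0,0,0,0,0.5, 0,0,0,0,0,0,0.5]'
```

```text
t: 6.6
eef_pos: [0.5023, -0.1306, 0.2483]
ee_rot: [[1.0, 0.006, 0.002], [0.006, -1.0, 0.0], [0.002, -0.0, -1.0]]
ft_force: [0.4, -0.7, 0.2]
opening: 0.0644
grasp_force: 0.0
```

```bash
python3 -m jog '[0.004,-0.007,0.1,0,0,0,0.5, 0,0,0.12,0,0,0,0.5, 0,0,0.12,0,0,0,0.5, 0,0,0.075,0,0,0,0.5, 0,0,0,0,0,0,0.5, 0,0,0,0,0,0,-1, 0,0,0,0,0,0,-1, 0,0,0,0,0,0,-1, 0,0,0,0,0,0,-1]' 60
```

```text
t: 7.72
eef_pos: [0.5029, -0.1328, 0.1446]
ee_rot: [[1.0, 0.0, 0.003], [0.0, -1.0, -0.001], [0.003, 0.001, -1.0]]
ft_force: [-1.0, -1.9, 5.6]
opening: 0.0435
grasp_force: 59.3
```

```bash
python3 - <<'E'
from h import *
t=camera("top"); cv2.imwrite("pics/t1.png",t)
for i in range(3):
    camera("side"); s=state(); print(s["eef_pos"],s["joint_pos"],s["ft_force"])
print(disc("top",t,"white",331-21,246,16,.104))
s=camera("side"); cv2.imwrite("pics/s1.png",s)
a=cv2.resize(t[145:270,150:380],None,fx=2,fy=2); b=cv2.resize(s[150:300,180:345],None,fx=2,fy=2)
c=np.zeros((300,800,3),np.uint8);c[:250,:460]=a;c[:300,465:795]=b;cv2.imwrite("pics/c1.png",c)
E
```

```text
[ 0.50283375 -0.13282346  0.14463371] [-1.60440008e+01  2.24057380e+01  1.09464647e+02 -5.62032382e-02
  4.79703525e+01  7.39652584e+01] [-0.72173443 -1.19451206  6.32136215]
[ 0.50283304 -0.13281018  0.14464144] [-1.60423577e+01  2.24054643e+01  1.09463620e+02 -5.69387820e-02
  4.79735588e+01  7.39657881e+01] [-0.73751777 -1.67053112  5.89497377]
[ 0.50286778 -0.13282517  0.14465231] [-1.60436848e+01  2.24058532e+01  1.09460821e+02 -5.46694866e-02
  4.79710554e+01  7.39642438e+01] [-0.81229265 -0.48377607  6.33767757]Traceback (most recent call last):
  File "<stdin>", line 5, in <module>
  File "h.py", line 19, in disc
    c=cv2.convexHull(blob(im,kind,u,v,r));
                     ~~~~^^^^^^^^^^^^^^^
  File "h.py", line 16, in blob
    c=max(cv2.findContours(m,cv2.RETR_EXTERNAL,cv2.CHAIN_APPROX_NONE)[0],key=cv2.contourArea)
ValueError: max() iterable argument is empty
```

```bash
python3 -m jog '[0,0,-0.04,0,0,0,-1, 0,0,-0.08,0,0,0,-1, 0,0,-0.08,0,0,0,-1, 0,0.1,0,0,0,0,-1, 0,0.18,0,0,0,0,-1, 0,0.18,0,0,0,0,-1, 0,0.16,0,0,0,0,-1, 0,0,0.06,0,0,0,-1, 0,0,0.06,0,0,0,-1, 0,0,0.035,0,0,0,-1, 0,0,0.01,0,0,0,-1, 0,0,0,0,0,0,-1]'
```

```text
t: 9.43
eef_pos: [0.5024, -0.2869, 0.1522]
ee_rot: [[1.0, 0.001, 0.0], [0.001, -1.0, -0.0], [0.0, 0.0, -1.0]]
ft_force: [0.5, 0.2, -1.7]
opening: 0.0435
grasp_force: 60.4
```

```bash
python3 -m jog '[0,0,0.008,0,0,0,-1, 0,0,0,0,0,0,0.5, 0,0,0,0,0,0,0.5, 0,0,-0.05,0,0,0,0.5, 0,0,-0.15,0,0,0,0.5, 0,0,-0.2,0,0,0,0.65, 0,-0.164,0,0,0,0,0.65, -0.009,-0.25,0,0,0,0,0.65, -0.009,-0.25,0,0,0,0,0.65, -0.009,-0.25,0,0,0,0,0.65, -0.009,-0.25,0,0,0,0,0.65, 0,0,0,0,0,0,0.65]'
```

```text
t: 10.92
eef_pos: [0.4929, 0.007, 0.2512]
ee_rot: [[1.0, 0.006, 0.001], [0.006, -1.0, 0.001], [0.001, -0.001, -1.0]]
ft_force: [0.4, -0.4, 0.6]
opening: 0.0703
grasp_force: 0.0
```

```bash
python3 - <<'E'
from h import *
t=camera("top"); cv2.imwrite("pics/t2.png",t)
s=camera("side"); cv2.imwrite("pics/s2.png",s); print(state()["eef_pos"])
a=cv2.resize(t[145:270,150:380],None,fx=2,fy=2); b=cv2.resize(s[150:300,180:345],None,fx=2,fy=2)
c=np.zeros((300,800,3),np.uint8);c[:250,:460]=a;c[:300,465:795]=b;cv2.imwrite("pics/c1.png",c)
E
```

```text
[0.49331615 0.00372056 0.25099145]
```

View pics/c1.png

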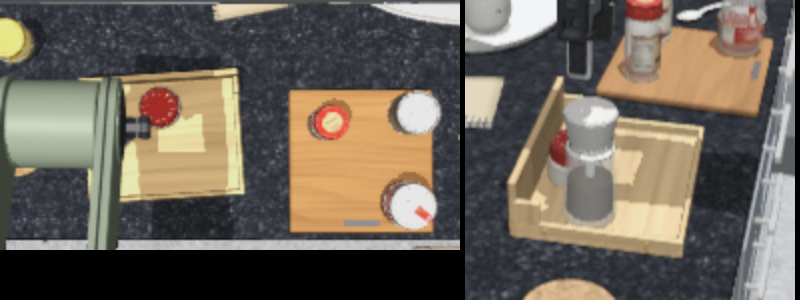

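Both jars stand upright on the board (spice about (315,206) and jam about (355,247) in the full picture), and the timer hasn't moved. Next is the mill.

```bash
python3 -m jog '[0,0,0.1,0,0,0,0.65, 0,0,0.12,0,0,0,0.65, 0,0,0.08,0,0,0,0.65, 0,0,0.036,0,0,0,0.65, 0,0,0,0,0,0,0.65, 0,0,0,0,0,0,-1, 0,0,0,0,0,0,-1, 0,0,0,0,0,0,-1, 0,0,0,0,0,0,-1]' 60
```

```text
t: 12.15
eef_pos: [0.494, 0.0034, 0.1675]
ee_rot: [[1.0, 0.0, 0.003], [0.0, -1.0, -0.001], [0.003, 0.001, -1.0]]
ft_force: [-0.5, 0.5, 5.7]
opening: 0.0491
grasp_force: 61.4
```

```bash
python3 -m jog '[0,0,-0.05,0,0,0,-1, 0,0,-0.1,0,0,0,-1, 0,0,-0.1,0,0,0,-1, -0.1,0.06,0,0,0,0,-1, -0.14,0.2,0,0,0,0,-1, -0.136,0.2,0,0,0,0,-1, 0,0.22,0,0,0,0,-1, 0,0.22,0,0,0,0,-1, 0,0.17,0,0,0,0,-1, 0,0.08,0,0,0,0,-1, 0,0,0.06,0,0,0,-1, 0,0,0.06,0,0,0,-1]'
```

```text
t: 13.65
eef_pos: [0.3985, -0.2825, 0.1973]
ee_rot: [[1.0, 0.001, -0.002], [0.001, -1.0, 0.002], [-0.002, -0.002, -1.0]]
ft_force: [-0.4, 0.5, -3.8]
opening: 0.0485
grasp_force: 63.7
```

```bash
python3 -m jog '[0,0,0.06,0,0,0,-1, 0,0,0.03,0,0,0,-1, 0,0,0.01,0,0,0,-1, 0,0,0,0,0,0,-1]'
```

```text
t: 14.15
eef_pos: [0.3995, -0.2841, 0.174]
ee_rot: [[1.0, 0.0, 0.001], [0.0, -1.0, -0.001], [0.001, 0.001, -1.0]]
ft_force: [-0.4, -0.4, -3.8]
opening: 0.0486
grasp_force: 63.7
```

```bash
python3 -m jog '[0,0,0.008,0,0,0,-1, 0,0,0,0,0,0,0.65, 0,0,0,0,0,0,0.76, 0,0,-0.05,0,0,0,0.76, 0,0,-0.15,0,0,0,0.76, 0,0,-0.16,0,0,0,0.76, 0.08,-0.18,0,0,0,0,0.76, 0.14,-0.24,0,0,0,0,0.76, 0.14,-0.24,0,0,0,0,0.76, 0.14,-0.24,0,0,0,0,0.76, 0,0,0,0,0,0,0.76, 0,0,0,0,0,0,0.76]'
```

```text
t: 15.65
eef_pos: [0.5134, -0.0772, 0.262]
ee_rot: [[1.0, 0.001, -0.0], [0.001, -1.0, -0.001], [-0.0, 0.001, -1.0]]
ft_force: [-0.6, -0.6, -0.8]
opening: 0.0751
grasp_force: 0.0
```

```bash
python3 -m jog '[0.046,-0.07,0.05,0,0,0,0.8, 0,0,0.12,0,0,0,0.8, 0,0,0.14,0,0,0,0.8, 0,0,0.12,0,0,0,0.8, 0,0,0,0,0,0,0.8, 0,0,0,0,0,0,0.8]'
```

```text
t: 16.4
eef_pos: [0.5257, -0.06, 0.1549]
ee_rot: [[1.0, -0.001, 0.001], [-0.001, -1.0, -0.0], [0.001, 0.0, -1.0]]
ft_force: [-0.0, -0.2, 0.1]
opening: 0.0772
grasp_force: 0.0
```

```bash
python3 - <<'E'
from h import *
t=camera("top"); s=camera("side"); st=state(); print(st["eef_pos"],st["opening"])
a=cv2.resize(t[145:270,150:380],None,fx=1.5,fy=1.5); b=cv2.resize(s[150:300,180:345],None,fx=2.6,fy=2.6)
c=np.zeros((400,800,3),np.uint8);c[:a.shape[0],:a.shape[1]]=a;c[:b.shape[0],350:350+b.shape[1]]=b;cv2.imwrite("pics/c2.png",c)
E
```

```text
[ 0.52596479 -0.05990178  0.15550175] 0.07704267230357807
```

View pics/c2.png

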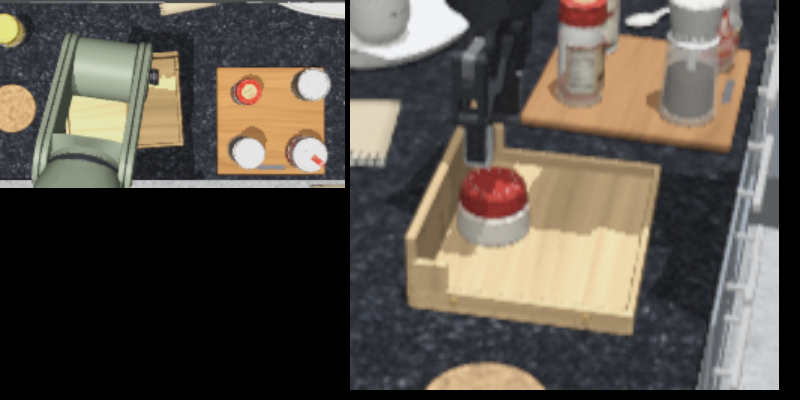

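The mill and both jars stand on the board, and the fingers hang above the timer. Descending to grip it.

```bash
python3 -m jog '[0,0,0.09,0,0,0,0.8, 0,0,0.1,0,0,0,0.8, 0,0,0.06,0,0,0,0.8, 0,0,0.024,0,0,0,0.8, 0,0,0,0,0,0,0.8, 0,0,0,0,0,0,-1, 0,0,0,0,0,0,-1, 0,0,0,0,0,0,-1, 0,0,0,0,0,0,-1]' 50
```

```text
t: 17.62
eef_pos: [0.5257, -0.0596, 0.087]
ee_rot: [[1.0, -0.0, 0.002], [-0.0, -1.0, -0.0], [0.002, 0.0, -1.0]]
ft_force: [-1.1, 1.0, 5.3]
opening: 0.0553
grasp_force: 52.9
```

```bash
python3 -m jog '[0,0,-0.04,0,0,0,-1, 0,0,-0.08,0,0,0,-1, 0,0,-0.1,0,0,0,-1, 0,0,-0.06,0,0,0,-1, -0.04,-0.1,0,0,0,0,-1, -0.055,-0.19,0,0,0,0,-1, -0.055,-0.2,0,0,0,0,-1, -0.055,-0.2,0,0,0,0,-1, 0,-0.133,0,0,0,0,-1, 0,0,0,0,0,0,-1]'
```

```text
t: 18.88
eef_pos: [0.4737, 0.148, 0.1559]
ee_rot: [[1.0, 0.004, 0.001], [0.004, -1.0, 0.0], [0.001, -0.0, -1.0]]
ft_force: [-1.2, -0.5, -2.3]
opening: 0.0553
grasp_force: 53.4
```

```bash
python3 - <<'E'
from h import *
s=camera("side"); st=state(); print(st["eef_pos"],st["opening"])
cv2.imwrite("pics/c3.png",cv2.resize(s[180:340,170:345],None,fx=3,fy=3))
E
```

```text
[0.47369075 0.14685881 0.15578512] 0.05536257633014479
```

View pics/c3.png

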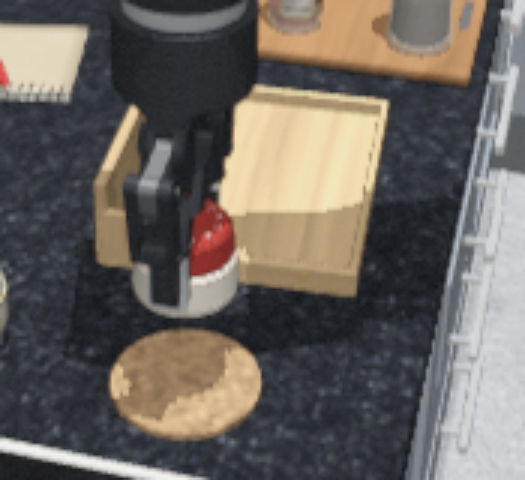

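The timer is held level above the coaster. Lowering it.

```bash
python3 -m jog '[0.004,0.003,0.08,0,0,0,-1, 0,0,0.1,0,0,0,-1, 0,0,0.06,0,0,0,-1, 0,0,0.03,0,0,0,-1, 0,0,0.014,0,0,0,-1, 0,0,0,0,0,0,-1]'
```

```text
t: 19.68
eef_pos: [0.4754, 0.1454, 0.0852]
ee_rot: [[1.0, -0.0, 0.001], [-0.0, -1.0, 0.0], [0.001, -0.0, -1.0]]
ft_force: [-0.3, -0.6, -1.0]
opening: 0.0553
grasp_force: 53.4
```

```bash
python3 -m jog '[0,0,0.003,0,0,0,-1, 0,0,0,0,0,0,0.8, 0,0,0,0,0,0,0.8, 0,0,-0.05,0,0,0,0.8, 0,0,-0.15,0,0,0,0.8, 0,0,-0.22,0,0,0,0.8, 0,0,-0.24,0,0,0,0.8, -0.05,0.12,0,0,0,0,0.65, -0.05,0.22,0,0,0,0,0.65, -0.05,0.22,0,0,0,0,0.65, -0.05,0.22,0,0,0,0,0.65, 0,0,0,0,0,0,0.65]'
```

```text
t: 21.18
eef_pos: [0.4239, -0.0523, 0.2497]
ee_rot: [[1.0, -0.006, 0.001], [-0.006, -1.0, -0.001], [0.001, 0.001, -1.0]]
ft_force: [-0.3, -0.1, -0.1]
opening: 0.0701
grasp_force: 0.0
```

```bash
python3 - <<'E'
from h import *
t=camera("top"); s=camera("side"); st=state(); print(st["eef_pos"],st["opening"])
cv2.imwrite("pics/t3.png",t);cv2.imwrite("pics/s3.png",s)
a=cv2.resize(t[145:270,130:380],None,fx=1.6,fy=1.6); b=cv2.resize(s[150:330,180:345],None,fx=2.2,fy=2.2)
c=np.zeros((400,800,3),np.uint8);c[:a.shape[0],:a.shape[1]]=a;c[:b.shape[0],420:420+b.shape[1]]=b;cv2.imwrite("pics/c4.png",c)
E
```

```text
[ 0.42490705 -0.04972893  0.24955237] 0.0704207822382065
```

View pics/c4.png

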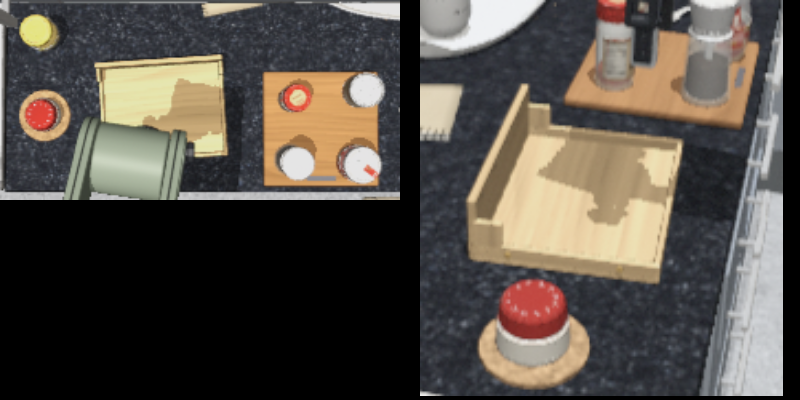

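The timer stands centred on the coaster, at about (155,217) in the full picture. Measuring everything before the return trips.

```bash
python3 - <<'E'
from h import *
t=cv2.imread("pics/t3.png")
for nm,k,u,v,r,z in [("timer","red",155,217,13,.052),("mill","white",316,247,16,.137),("jam","white",356,247,16,.104),("spice","red",316,206,13,.12),("tin","white",359,201,15,.086)]:
    print(nm,disc("top",t,k,u,v,r,z))
E
```

```text
timer [0.476  0.1423 0.4758 0.1419 0.0542 0.0524]
mill [ 0.3994 -0.2815  0.3991 -0.2807  0.0542  0.0517]
jam [ 0.3948 -0.3906  0.3946 -0.3906  0.0593  0.0578]
spice [ 0.5032 -0.2831  0.5038 -0.2829  0.0454  0.0435]
tin [ 0.5167 -0.4027  0.5169 -0.4027  0.0567  0.0552]
```

```bash
python3 -m jog '[-0.03,0.14,0,0,0,0,0.65, -0.03,0.22,0,0,0,0,0.65, -0.02,0.22,0,0,0,0,0.65, -0.02,0.22,0,0,0,0,0.65, 0,0.138,0,0,0,0,0.65, 0,0,0,0,0,0,0.65, 0,0,0,0,0,0,0.65]'
```

```text
t: 22.15
eef_pos: [0.4005, -0.2826, 0.2488]
ee_rot: [[1.0, 0.002, -0.0], [0.002, -1.0, 0.001], [-0.0, -0.001, -1.0]]
ft_force: [0.3, 0.8, -1.1]
opening: 0.0704
grasp_force: 0.0
```

```bash
python3 -m jog '[-0.003,0.005,0.1,0,0,0,0.65, 0,0,0.1,0,0,0,0.65, 0,0,0.07,0,0,0,0.65, 0,0,0.032,0,0,0,0.65, 0,0,0,0,0,0,0.65, 0,0,0,0,0,0,-1, 0,0,0,0,0,0,-1, 0,0,0,0,0,0,-1, 0,0,0,0,0,0,-1]' 60
```

```text
t: 23.28
eef_pos: [0.3997, -0.2853, 0.1747]
ee_rot: [[1.0, -0.001, 0.002], [-0.001, -1.0, -0.001], [0.002, 0.001, -1.0]]
ft_force: [-0.5, 2.4, 5.6]
opening: 0.0492
grasp_force: 61.2
```

```bash
python3 -m jog '[0,0,-0.05,0,0,0,-1, 0,0,-0.1,0,0,0,-1, 0,0,-0.09,0,0,0,-1, 0,-0.1,0,0,0,0,-1, 0,-0.2,0,0,0,0,-1, 0.03,-0.22,0,0,0,0,-1, 0.1,-0.2,0,0,0,0,-1, 0.1,-0.2,0,0,0,0,-1, 0.1,-0.15,0,0,0,0,-1, 0.047,-0.085,0,0,0,0,-1, 0,0,0,0,0,0,-1, 0,0,0,0,0,0,-1]'
```

```text
t: 24.78
eef_pos: [0.4927, 0.0029, 0.2333]
ee_rot: [[1.0, 0.0, -0.001], [0.0, -1.0, -0.001], [-0.001, 0.001, -1.0]]
ft_force: [0.2, -0.4, -3.8]
opening: 0.0487
grasp_force: 63.6
```

Lowering by 64 mm to about 0.169.

```bash
python3 -m jog '[0.003,-0.002,0.07,0,0,0,-1, 0,0,0.1,0,0,0,-1, 0,0,0.05,0,0,0,-1, 0,0,0.025,0,0,0,-1, 0,0,0.01,0,0,0,-1, 0,0,0,0,0,0,-1]'
```

```text
t: 25.52
eef_pos: [0.4944, 0.0038, 0.1701]
ee_rot: [[1.0, -0.0, 0.001], [-0.0, -1.0, -0.0], [0.001, 0.0, -1.0]]
ft_force: [-0.1, -0.1, -3.4]
opening: 0.0486
grasp_force: 63.6
```

```bash
python3 -m jog '[0,0,0.01,0,0,0,-1, 0,0,0,0,0,0,0.65, 0,0,0,0,0,0,0.65, 0,0,-0.05,0,0,0,0.65, 0,0,-0.14,0,0,0,0.65, 0,0,-0.15,0,0,0,0.5, 0.008,0.204,0,0,0,0,0.5, 0.008,0.24,0,0,0,0,0.5, 0.008,0.24,0,0,0,0,0.5, 0.008,0.24,0,0,0,0,0.5, 0,0.24,0,0,0,0,0.5, 0,0,0,0,0,0,0.5]'
```

```text
t: 27.02
eef_pos: [0.5019, -0.2909, 0.2527]
ee_rot: [[1.0, -0.005, 0.001], [-0.005, -1.0, -0.002], [0.001, 0.002, -1.0]]
ft_force: [-0.3, 0.1, 0.8]
opening: 0.0638
grasp_force: 0.0
```

```bash
python3 - <<'E'
from h import *
camera("side"); camera("side");t=camera("top"); cv2.imwrite("pics/t4.png",t); print(state()["eef_pos"])
print("mill",disc("top",t,"white",205,210,16,.131))
E
```

```text
[ 0.50197586 -0.28640076  0.25252141]
mill [0.494  0.0058 0.494  0.0054 0.0526 0.0513]
```

```bash
python3 -m jog '[0,0,0.1,0,0,0,0.5, 0,0,0.14,0,0,0,0.5, 0,0,0.12,0,0,0,0.5, 0,0,0.048,0,0,0,0.5, 0,0,0,0,0,0,0.5, 0,0,0,0,0,0,-1, 0,0,0,0,0,0,-1, 0,0,0,0,0,0,-1, 0,0,0,0,0,0,-1]' 60
```

```text
t: 28.3
eef_pos: [0.5029, -0.2872, 0.1517]
ee_rot: [[1.0, -0.0, 0.003], [-0.0, -1.0, -0.001], [0.003, 0.001, -1.0]]
ft_force: [0.3, 2.8, 6.8]
opening: 0.0438
grasp_force: 60.4
```

```bash
python3 -m jog '[0,0,-0.04,0,0,0,-1, 0,0,-0.08,0,0,0,-1, 0,0,-0.08,0,0,0,-1, 0,-0.1,0,0,0,0,-1, 0,-0.18,0,0,0,0,-1, 0,-0.18,0,0,0,0,-1, 0,-0.16,0,0,0,0,-1, 0,0,0,0,0,0,-1, 0,0,0.08,0,0,0,-1, 0,0,0.08,0,0,0,-1, 0,0,0.04,0,0,0,-1, 0,0,0.014,0,0,0,-1]'
```

```text
t: 29.8
eef_pos: [0.5021, -0.1327, 0.1463]
ee_rot: [[1.0, -0.001, -0.0], [-0.001, -1.0, -0.0], [-0.0, 0.0, -1.0]]
ft_force: [-0.3, -0.7, -0.5]
opening: 0.0434
grasp_force: 60.9
```

```bash
python3 -m jog '[0,0,0,0,0,0,-1, 0,0,0,0,0,0,-1]'
```

```text
t: 30.05
eef_pos: [0.5025, -0.1323, 0.1473]
ee_rot: [[1.0, -0.0, 0.001], [-0.0, -1.0, -0.001], [0.001, 0.001, -1.0]]
ft_force: [-0.6, 0.7, -1.0]
opening: 0.0432
grasp_force: 60.9
```

```bash
python3 -m jog '[0,0,0.008,0,0,0,-1, 0,0,0,0,0,0,0.5, 0,0,0,0,0,0,0.5, 0,0,-0.05,0,0,0,0.5, 0,0,-0.15,0,0,0,0.5, 0,0,-0.21,0,0,0,0.76, -0.08,0.1,0,0,0,0,0.76, -0.088,0.22,0,0,0,0,0.76, -0.088,0.22,0,0,0,0,0.76, -0.088,0.22,0,0,0,0,0.76, -0.088,0.22,0,0,0,0,0.76, 0,0.064,0,0,0,0,0.76]'
```

```text
t: 31.55
eef_pos: [0.3927, -0.3959, 0.248]
ee_rot: [[1.0, -0.004, 0.001], [-0.004, -1.0, -0.001], [0.001, 0.001, -1.0]]
ft_force: [0.5, -0.1, -0.8]
opening: 0.0751
grasp_force: 0.0
```

```bash
python3 - <<'E'
from h import *
for i in range(4): camera("side")
t=camera("top"); cv2.imwrite("pics/t5.png",t); print(state()["eef_pos"])
print("mill",disc("top",t,"white",205,210,16,.131))
print("spice",disc("top",t,"red",255,206,13,.114))
E
```

```text
[ 0.39457341 -0.39174083  0.24729271]
mill [0.494  0.0058 0.494  0.0054 0.0526 0.0513]
spice [ 0.5031 -0.1311  0.5032 -0.1308  0.0435  0.0418]
```

```bash
python3 -m jog '[0,0.007,0.1,0,0,0,0.76, 0,0,0.14,0,0,0,0.76, 0,0,0.11,0,0,0,0.76, 0,0,0.05,0,0,0,0.76, 0,0,0,0,0,0,0.76, 0,0,0,0,0,0,-1, 0,0,0,0,0,0,-1, 0,0,0,0,0,0,-1, 0,0,0,0,0,0,-1]' 60
```

```text
t: 32.92
eef_pos: [0.3947, -0.395, 0.1488]
ee_rot: [[1.0, -0.0, 0.002], [-0.0, -1.0, -0.001], [0.002, 0.001, -1.0]]
ft_force: [0.6, 2.9, 6.4]
opening: 0.0588
grasp_force: 63.9
```

```bash
python3 -m jog '[0,0,-0.04,0,0,0,-1, 0,0,-0.08,0,0,0,-1, 0,0,-0.08,0,0,0,-1, 0,-0.12,0,0,0,0,-1, 0,-0.22,0,0,0,0,-1, 0,-0.22,0,0,0,0,-1, 0,-0.22,0,0,0,0,-1, 0,-0.22,0,0,0,0,-1, 0,-0.2,0,0,0,0,-1, 0.1,-0.105,0,0,0,0,-1, 0.125,0,0,0,0,0,-1, 0,0,0,0,0,0,-1]'
```

```text
t: 34.42
eef_pos: [0.4527, -0.0684, 0.1978]
ee_rot: [[1.0, 0.002, 0.003], [0.002, -1.0, -0.001], [0.003, 0.001, -1.0]]
ft_force: [0.2, 0.1, -1.8]
opening: 0.0584
grasp_force: 65.2
```

```bash
python3 -m jog '[0,0,0.08,0,0,0,-1, 0,0,0.08,0,0,0,-1, 0,0,0.04,0,0,0,-1, 0,0,0.014,0,0,0,-1, 0,0,0,0,0,0,-1, 0,0,0,0,0,0,-1]'
```

```text
t: 35.17
eef_pos: [0.4507, -0.0687, 0.1442]
ee_rot: [[1.0, -0.0, 0.001], [-0.0, -1.0, -0.0], [0.001, 0.0, -1.0]]
ft_force: [-0.9, -0.7, -2.4]
opening: 0.058
grasp_force: 65.2
```

Lower the last 2 mm, release, rise, then retreat to the right.

```bash
python3 -m jog '[0,0,0.008,0,0,0,-1, 0,0,0,0,0,0,0.76, 0,0,0,0,0,0,0.76, 0,0,-0.05,0,0,0,0.76, 0,0,-0.15,0,0,0,0.76, 0,0,-0.22,0,0,0,0.76, -0.08,0.12,0,0,0,0,0.76, -0.08,0.22,0,0,0,0,0.76, -0.08,0.22,0,0,0,0,0.76, 0,0.22,0,0,0,0,0.76, 0,0.22,0,0,0,0,0.76, 0,0.12,0,0,0,0,0.76]'
```

```text
t: 36.67
eef_pos: [0.3901, -0.3513, 0.2476]
ee_rot: [[1.0, -0.002, 0.001], [-0.002, -1.0, -0.002], [0.001, 0.002, -1.0]]
ft_force: [0.8, 1.1, 0.0]
opening: 0.0756
grasp_force: 0.0
```

```bash
python3 - <<'E'
from h import *
for i in range(4): camera("side")
t=camera("top"); s=camera("side"); print(state()["eef_pos"],np.abs(state()["qd"]).max())
for nm,k,u,v,r,z in [("mill","white",205,210,16,.131),("jam","white",231,226,16,.098),("spice","red",255,206,13,.114),("timer","red",155,217,13,.052),("tin","white",359,201,15,.086),("mustard","yellow",152,165,16,.085)]:
    print(nm,disc("top",t,k,u,v,r,z)[:4])
cv2.imwrite("pics/c5.png",cv2.resize(s[140:330,80:345],None,fx=2.5,fy=2.5))
E
```

```text
[ 0.39024784 -0.34748043  0.24694627] 0.45561575536068943
mill [0.494  0.0058 0.494  0.0054]
jam [ 0.4514 -0.0651  0.4515 -0.0654]
spice [ 0.5031 -0.1311  0.5033 -0.1311]
timer [0.476  0.1422 0.476  0.1419]
tin [ 0.5175 -0.4026  0.5169 -0.4027]
mustard [0.6117 0.1441 0.6136 0.1447]
```

View pics/c5.png

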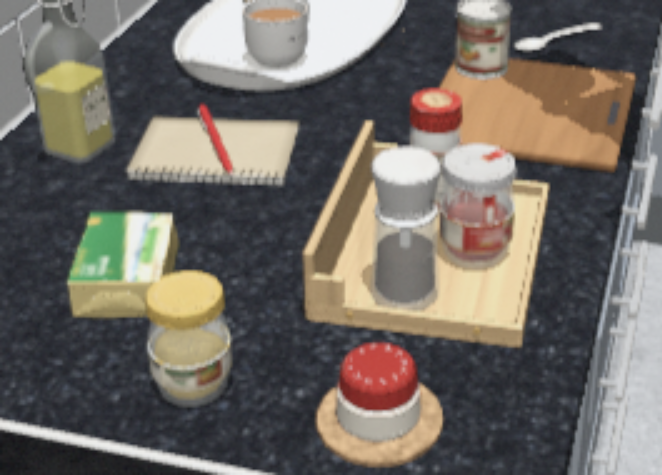

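The mill and both jars are back in the stand within 3 mm. The timer is on the coaster (crop pixel (379,390)), and the tin and mustard haven't moved. Handing in.

```bash
python3 -c "
from station import *
print(close_job())"
```

```text
the job is handed in; nothing more can be done
None
```

I've handed the job in, with no verdict returned: at the last camera check the timer stood about 4 mm off the coaster's centre, the mill and both jars were back upright within 3 mm of their starting spots, and the tin and mustard had not moved.

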